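# Strip the marked barrel off its mandrel and tray it

### The arm

A 6-joint arm with a two-finger parallel gripper is mounted at the origin on the work surface. World frame = base frame: x ahead of the robot, y to its left, z up, the work surface at z = 0. Lengths are in m, angles in rad, forces in N, time in s.
With the tool pointing down it reaches from about 0.375 to 0.975 m from the base axis. Payload 3.8 kg.
Tool frame: the origin (TCP) lies midway between the tips of the shut fingers; the grasp point (between the pads) lies 19 mm behind it; z points along the fingers, y is the line along which they close (so a half turn about z gives the same grasp; the last joint's range is limited). The gripper opens to 88 mm and grips with 3 to 60 N. Pads are 18 mm wide; open, the fingers measure 123 mm over their backs; the gripper's body (75 mm by 187 mm) begins 45 mm behind the grasp point.
Start: joints at [1.28, 0.264, 1.604, -0, 1.274, -0.037], TCP at [0.169, 0.653, 0.239] pointing down, gripper open.
Joint ranges: [-2.63, 2.63], [-0.94, 2.18], [0.31, 2.57], [-1.31, 4.45], [0, 2.66], [-2.55, 2.55]. Speed limits (rad/s): [2.57, 2.57, 3.14, 3.14, 3.14, 3.14].

### API

Orientations are given as a rotation vector (axis times angle).
In Python, from cell import manip, inverse_kinematics, cams, order gives the robot as it stands. Calls block until the motion is done:
- manip.move_pose(position, orientation): joint-space move of the TCP to a pose.
- manip.move_linear(position, rate=0.15, rot=None): straight line of the TCP; rot=None keeps the orientation; rate is the mean speed in m/s.
- manip.set_joints(angles): joint-space move.
- manip.set_gripper(opening, force=None): finger opening in m; force is the grip in N (None keeps the last); returns when the fingers have stopped.
- manip.dwell(seconds).
- inverse_kinematics(position, orientation): joint angles nearest the present ones, or None.
- manip.state(): the state.
- cams.capture(name): name is "scene" or "top"; returns a dict with "image" (480x640x3 uint8, blue, green, red), "z_map" (480x640 float32, m along the optical axis (not along the pixel's ray), 0 where there is no reading), "intrinsics" (3x3 intrinsics, pixels), "k1" (the pictures are not rectified: a ray, as slopes to the right and down, at radius r is drawn at 1 + k1 r^2 times it, then the intrinsics apply), "position" and "orientation" of the camera in the world. Camera axes: x right, y down, z forward; pixel columns grow to the right and rows downward; lengths in m; the calibration is good to about 2 mm. A picture is of the moment at which its call begins.
A pose or a line that the arm cannot do raises manip.IKError and nothing moves.
- order.close_job(): hands the job in; it is judged then, once.
The state is a dict: "clock": time; "joint_pos": joint angles; "joint_velocities": joint speeds; "tau": joint torques, N m; "tool_pos": TCP position; "tcp_rot": TCP orientation; "contact_force": force on the tool from outside, world axes, zero at the start; "moment": the same for the moment, N m; "gripper_width": finger opening in m; "grasp_force": force on a finger pad.
Only numpy, scipy, OpenCV 4.12 (cv2) and the standard library are available. Lean on these libraries where they do the work, as an engineer would, in place of code of your own. Each camera call takes 0.05 s, during which the arm holds its last target. There are 200 camera calls.

### The job

The aluminium barrel that sits on a flanged mandrel has been marked and grips its mandrel tightly. Keeping the mandrel on the bench, slide the pair through the flared mouth of the stripping fork until the mandrel's flange is fully home under the lips, then draw the barrel straight up off the mandrel, leaving the mandrel standing in the fork, and stand the barrel upright on the free floor of the inspection tray next to the finished ones. Do not drop it, do not tip the mandrel, and leave everything else where it is.

Things in the scene. Friction and masses are not known exactly. Their poses are not given: they have to be found in the camera images.
- barrel: Aluminium tube, outer diameter 44, inner 38, height 60 mm, about 75 g. Origin: centre of its lower end, z up along it. Starts on the mandrel: lower end 18 mm, upper end 78 mm above the bench. Spring strips inside grip it: drawing it off takes about 7 to 15 N, all the way, more than the mandrel's weight, so a mandrel not held down rises with it. Clear of the mandrel after 70 mm.
- mandrel: Dark steel mandrel carrying the barrel, about 300 g: round flange diameter 80, 6 mm thick, standing loose on the bench; shoulder diameter 41 up to 18 mm; post diameter 31 with four black rubber spring strips, nose at 86 mm, 8 mm above the barrel. Origin: centre of the flange's underside, z up. It slides along with the barrel when that is pushed sideways.
- fork: Low steel U bolted to the bench, 15 mm high. Origin: on the bench, where the mandrel's axis stands when home; x: push-in direction, so the mouth is at -x. Channel 84 mm wide; back stop at x = +41 mm; lips along sides and back, 9 to 15 mm above the bench, overhang the flange and leave a slot 52 mm wide. Channel and lips begin at x = -50 mm; lead-in bars flare to about 125 mm at x = -80 mm.
- tray: Shallow grey inspection tray with black lining, fixed, 200 x 160 x 18 mm (x, y, z), walls 4 mm, inner floor 4 mm above the bench. Origin: centre of its underside, x along the 200 mm side. The finished barrels stand in its +x half; its -x half is free.
- done1: Finished barrel standing in the tray, same as the barrel. Origin: centre of its lower end. Leave it.
- done2: The other finished barrel in the tray, same shape. Leave it.
- spare: Spare bare mandrel without a barrel, same shape as the mandrel, 86 mm tall, on the bench further back. Origin: underside centre. Leave it.
- spool: Black wire spool standing on end, diameter 90, height 45 mm. Origin: underside centre. Leave it.
- loupe: Small black and aluminium loupe, diameter 42, height 36 mm. Origin: underside centre. Leave it.
- bottle: White round bottle with a blue cap, diameter 64, height 140 mm. Origin: underside centre. Leave it.
- tweezers: Steel tweezers lying flat, 130 mm long, 5 mm high. Origin near the middle, x along them. Leave them.
- driver: Screwdriver with black handle, 170 mm, lying on the bench. x along it. Leave it.
There are look-alikes about, which are no part of the job. What is shaped like the mandrel but blue is not meant.

How it is judged:
By the outcome, as a careful person would: the job done as asked, in the order asked, and still so for the second after the job is handed in, with the robot touching nothing.
It also fails if it takes over 72 s, if anything falls off the work surface, if the arm or the gripper's body presses on something with over 40 N, if the wrist force passes 120 N, or if a joint passes its speed limit or range.

## Working session

There is one attempt and no reset: what is moved stays moved. The work goes in short steps, each a Python script; the robot and the scene stay as the last script left them, time stands still between calls to the robot, and variables do not carry over. Pictures are saved under pics/ and viewed, at most 10 in all, crops included, and the job is handed in when it is done.

```bash
mkdir -p pics; cat > h.py <<'E'
import numpy as np, cv2
from cell import manip, inverse_kinematics, cams, order
from scipy.spatial.transform import Rotation as R
def rotm(o):
    o=np.array(o,float)
    return o if o.shape==(3,3) else (R.from_rotvec(o).as_matrix() if o.size==3 else R.from_quat(o).as_matrix())
def rays(c,uv):
    uv=np.array(uv,float).reshape(-1,1,2)
    n=cv2.undistortPoints(uv,c["intrinsics"],np.array([c["k1"],0,0,0,0.]))[:,0]
    return np.c_[n,np.ones(len(n))]
def plane(c,uv,z):
    d=rays(c,uv)@rotm(c["orientation"]).T; p=np.array(c["position"])
    return p+d*((z-p[2])/d[:,2])[:,None]
def deep(c):
    h,w=c["z_map"].shape
    g=np.stack(np.meshgrid(np.arange(w),np.arange(h)),-1).reshape(-1,2)
    P=(rays(c,g)*c["z_map"].reshape(-1,1))@rotm(c["orientation"]).T+np.array(c["position"])
    return P.reshape(h,w,3)
E
python3 - <<'E'
from h import *
for n in("scene","top"):
    c=cams.capture(n); cv2.imwrite(f"pics/{n}0.png",c["image"]); np.savez(f"{n}0.npz",**c)
    print(n,c["intrinsics"],c["k1"],c["position"],c["orientation"])
print(manip.state())
E
```

```text
scene [[589.21506798   0.         313.51964489]
 [  0.         589.21506798 241.35178136]
 [  0.           0.           1.        ]] 0.012259022650558308 [1.35323023 0.51192373 1.03242073] [-1.29677826 -2.27220356  0.93878587]
top [[460.82618992   0.         316.55148396]
 [  0.         460.82618992 242.26301903]
 [  0.           0.           1.        ]] -0.09967466176099943 [ 0.36952201 -0.01680166  0.89351386] [-2.15988982  2.09785368 -0.20945161]
{'clock': 0.1, 'joint_pos': array([ 1.28009755e+00,  2.64675403e-01,  1.60521603e+00, -7.02992405e-06,
        1.27369847e+00, -3.69504785e-02]), 'joint_velocities': array([-0.00122199, -0.00308489, -0.00217041,  0.00158163,  0.00118005,
        0.00028483]), 'tau': array([ 1.26599818e-03, -5.03615177e+01, -3.58073759e+01,  7.30409450e-02,
        2.32780521e-02, -5.49943263e-05]), 'tool_pos': array([0.16930352, 0.65276936, 0.23752569]), 'tcp_rot': array([-3.97474627e-01, -3.11602372e+00,  3.09666687e-03]), 'contact_force': array([0.42477341, 0.14258415, 0.14592829]), 'moment': array([ 0.02123027, -0.0838507 ,  0.07296597]), 'grasp_force': 0.0, 'gripper_width': 0.08799899004825538}
```

View pics/scene0.png

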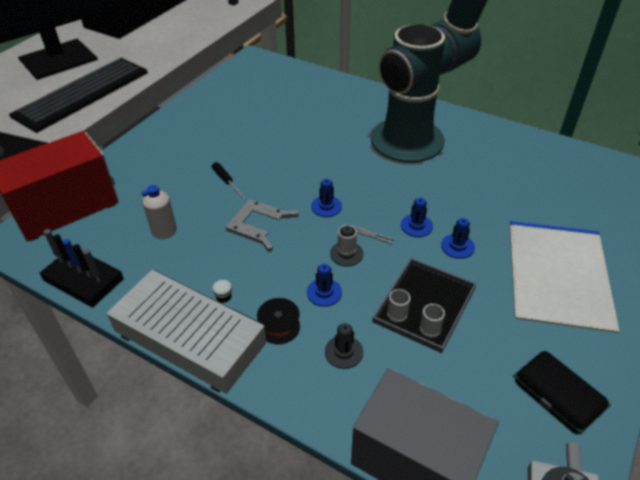

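View pics/top0.png

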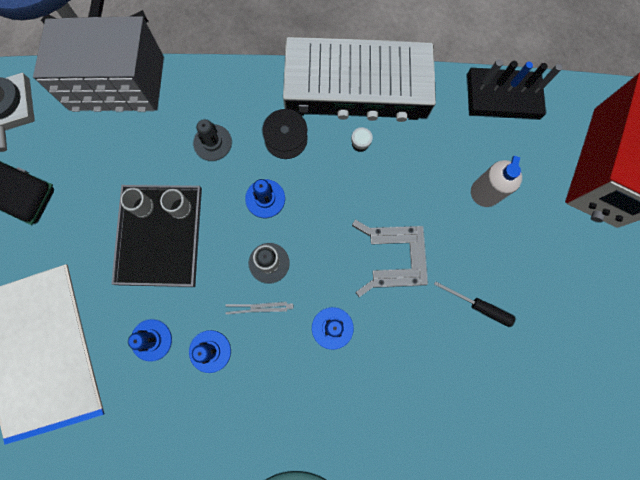

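Candidates in the top view:
- Barrel on dark mandrel: (267,260), the one I want.
- Bare dark spare: (211,137).
- Finished barrels in the tray: (137,203) and (176,203).
- Blue mandrels: (265,196), (333,328), (150,340), (209,351).

The fork is at (400,257) with its mouth to the left. I'll check the choice in a crop.

```bash
python3 - <<'E'
from h import *
c=dict(np.load("top0.npz")); s=dict(np.load("scene0.npz"))
im=c["image"][195:325,215:445]
cv2.imwrite("pics/crop1.png",cv2.resize(im,None,fx=3.4,fy=3.4,interpolation=cv2.INTER_CUBIC))
P=deep(c)
for n,(u,v) in dict(bench=(300,380),mandflange=(268,278),barrel=(266,258),fork=(420,255),traywall=(160,187),trayfloor=(155,255)).items():
    print(n,P[v-1:v+2,u-1:u+2].reshape(-1,3).mean(0).round(4),c["image"][v,u])
Q=deep(s)
for n,(u,v) in dict(bench=(290,400),bench2=(280,240),barrel=(345,232),tray=(430,290)).items():
    print(n,Q[v-1:v+2,u-1:u+2].reshape(-1,3).mean(0).round(4),s["image"][v,u])
E
```

```text
bench [ 0.2725 -0.0004  0.0016] [161 142  87]
mandflange [0.463  0.0677 0.0061] [79 76 64]
barrel [0.4899 0.0652 0.0867] [78 75 68]
fork [ 0.5152 -0.2258  0.0154] [152 147 143]
traywall [0.6373 0.2923 0.0153] [88 88 88]
trayfloor [0.5011 0.2928 0.0053] [30 31 24]
bench [8.869e-01 1.608e-01 5.000e-04] [128 116  73]
bench2 [ 0.5324 -0.0945  0.0012] [124 112  70]
barrel [0.5028 0.0691 0.0845] [42 42 38]
tray [0.4982 0.2865 0.0048] [15 15 16]
```

View pics/crop1.png

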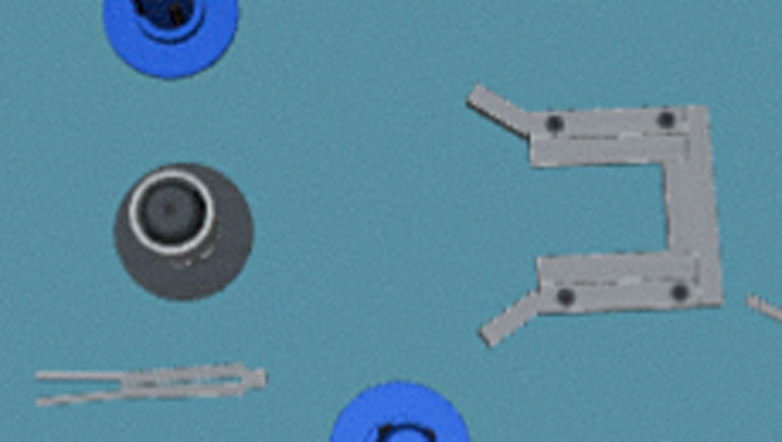

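The crop confirms it: aluminium ring at crop (172,210) on a dark flange at (184,231). The fork slot corners are about (530,166), (663,160), (668,250) and (538,257). Next I'll measure positions.

```bash
cat > meas.py <<'E'
from h import *
def circ(xy):
    A=np.c_[2*xy,np.ones(len(xy))]; s=np.linalg.lstsq(A,(xy**2).sum(1),rcond=None)[0]
    return s[:2],np.sqrt(s[2]+s[:2]@s[:2])
def flange(c,guess,z=.006):   # dark, unsaturated blob around guess; outer hull on the plane
    P=deep(c); hsv=cv2.cvtColor(c["image"],cv2.COLOR_BGR2HSV)
    m=(hsv[...,1]<75)&(np.hypot(P[...,0]-guess[0],P[...,1]-guess[1])<.055)&(P[...,2]<.013)
    m=cv2.morphologyEx(m.astype(np.uint8),cv2.MORPH_OPEN,np.ones((3,3)))
    k=max(cv2.findContours(m,cv2.RETR_EXTERNAL,cv2.CHAIN_APPROX_NONE)[0],key=cv2.contourArea)
    xy=plane(c,cv2.convexHull(k)[:,0],z)[:,:2]
    for _ in range(4):
        o,r=circ(xy); d=abs(np.hypot(*(xy-o).T)-r); xy=xy[d<max(.0015,1.5*np.median(d))]
    return o,r,len(xy)
def tops(c,guess,lo,hi,rad):  # mean of depth points in a height band
    P=deep(c); m=(np.hypot(P[...,0]-guess[0],P[...,1]-guess[1])<rad)&(P[...,2]>lo)&(P[...,2]<hi)
    q=P[m][:,:2]; return cv2.minEnclosingCircle(q.astype(np.float32)),q.mean(0),len(q)
E
python3 - <<'E'
from meas import *
c=dict(np.load("top0.npz")); s=dict(np.load("scene0.npz"))
for n,k in(("top",c),("scene",s)):
    print(n,"flange",flange(k,(.487,.067)),"top",tops(k,(.487,.067),.072,.095,.04))
g=cv2.cvtColor(c["image"],cv2.COLOR_BGR2GRAY)
px=np.array([[530,166],[663,160],[668,250],[538,257]],np.float32)/3.4+[215,195]
cs=cv2.cornerSubPix(g,px.astype(np.float32).reshape(-1,1,2),(2,2),(-1,-1),(3,30,.01))[:,0]
print("px",px.round(1).tolist(),cs.round(1).tolist()); print(plane(c,px,.015)[:,:2].round(4)); print(plane(c,cs,.015)[:,:2].round(4))
# fork & tray from depth, both cams
for n,k in(("top",c),("scene",s)):
    P=deep(k); hsv=cv2.cvtColor(k["image"],cv2.COLOR_BGR2HSV)
    m=(P[...,2]>.011)&(P[...,2]<.02)&(hsv[...,1]<50)&(abs(P[...,0]-.5)<.09)&(P[...,1]<-.09)&(P[...,1]>-.27)
    q=P[m][:,:2]; print(n,"fork",len(q),"mean",q.mean(0),cv2.minAreaRect(q.astype(np.float32)))
    m=(P[...,2]>.012)&(P[...,2]<.024)&(abs(P[...,0]-.53)<.14)&(abs(P[...,1]-.29)<.12)
    q=P[m][:,:2]; print(n,"tray",len(q),cv2.minAreaRect(q.astype(np.float32)))
    m=(P[...,2]>.055)&(P[...,2]<.07)&(abs(P[...,0]-.53)<.14)&(abs(P[...,1]-.29)<.12)
    print(n,"done",cv2.kmeans(P[m][:,:2].astype(np.float32),2,None,(3,20,1e-5),3,2)[2])
E
```

```text
top flange (array([0.4932892 , 0.06776478]), np.float64(0.03889366294391233), 22) top (((0.4929862916469574, 0.06764409691095352), 0.022502662613987923), array([0.4919023 , 0.06749004]), 389)
scene flange (array([0.49458728, 0.07003768]), np.float64(0.038188774652547976), 12) top (((0.4919547438621521, 0.06954947859048843), 0.02471383847296238), array([0.49684822, 0.0712743 ]), 218)
px [[370.9, 243.8], [410.0, 242.1], [411.5, 268.5], [373.2, 270.6]] [[371.8999938964844, 243.10000610351562], [409.29998779296875, 241.8000030517578], [411.6000061035156, 268.29998779296875], [372.5, 270.1000061035156]]
[[ 0.5345 -0.1297]
 [ 0.5403 -0.2065]
 [ 0.4883 -0.2089]
 [ 0.4823 -0.1346]]
[[ 0.5361 -0.1317]
 [ 0.5408 -0.2051]
 [ 0.4887 -0.2092]
 [ 0.4832 -0.1331]]
top fork 2346 mean [ 0.51072702 -0.18302967] ((0.5163431763648987, -0.1768713891506195), (0.14772233366966248, 0.1686159074306488), 7.365089416503906)
top tray 1205 ((0.5411028861999512, 0.291341096162796), (0.2006482481956482, 0.16296832263469696), 0.7294325828552246)
top done [[0.59771824 0.32635403]
 [0.5974652  0.25042543]]
scene fork 1012 mean [ 0.51475751 -0.17909066] ((0.5183067321777344, -0.17530715465545654), (0.15067462623119354, 0.1684373915195465), 6.738216400146484)
scene tray 960 ((0.5396984815597534, 0.2910475730895996), (0.20677366852760315, 0.1611233800649643), 0.37774941325187683)
scene done [[0.598592   0.32869622]
 [0.59930545 0.25183702]]
```

```bash
python3 - <<'E'
from meas import *
for n in("top","scene"):
    c=dict(np.load(n+"0.npz")); P=deep(c); hsv=cv2.cvtColor(c["image"],cv2.COLOR_BGR2HSV)
    m=((hsv[...,1]<60)&(hsv[...,2]>60)&(abs(P[...,0]-.5)<.09)&(P[...,1]<-.08)&(P[...,1]>-.245)).astype(np.uint8)
    k=max(cv2.findContours(m,0,cv2.CHAIN_APPROX_NONE)[0],key=cv2.contourArea)
    xy=plane(c,k[:,0],.015)[:,:2].astype(np.float32)
    print(n,cv2.minAreaRect(xy),"poly",cv2.approxPolyDP(xy.reshape(-1,1,2),.004,True)[:,0].round(4).tolist())
    # candidate direction: line fits on inner slot edges / outer sides, rotating frame
    a=np.radians(5); f=np.array([np.sin(a),-np.cos(a)]); l=np.array([np.cos(a),np.sin(a)]); o=np.array([.513,-.182])
    q=np.c_[(xy-o)@f,(xy-o)@l]
    for nm,b in dict(inR=(-.04,.015,-.034,-.018),inL=(-.04,.015,.018,.034),outR=(-.03,.03,-.07,-.045),outL=(-.03,.03,.045,.07)).items():
        s=q[(q[:,0]>b[0])&(q[:,0]<b[1])&(q[:,1]>b[2])&(q[:,1]<b[3])]
        if len(s)>5: p=np.polyfit(s[:,0],s[:,1],1); print(nm,len(s),"slope deg",np.degrees(p[0]).round(2),"lat",p[1].round(4))
    for nm,b in dict(inB=(.015,.035,-.018,.018),outB=(.04,.07,-.045,.045)).items():
        s=q[(q[:,0]>b[0])&(q[:,0]<b[1])&(q[:,1]>b[2])&(q[:,1]<b[3])]
        if len(s)>5: p=np.polyfit(s[:,1],s[:,0],1); print(nm,len(s),"slope deg",np.degrees(p[0]).round(2),"ax",p[1].round(4))
E
```

```text
top ((0.5114572644233704, -0.1666565090417862), (0.14873270690441132, 0.13959455490112305), 4.113332748413086) poly [[0.570900022983551, -0.09239999949932098], [0.5519999861717224, -0.12790000438690186], [0.5360999703407288, -0.1298999935388565], [0.5385000109672546, -0.20649999380111694], [0.489300012588501, -0.20800000429153442], [0.4814999997615814, -0.13420000672340393], [0.4659999907016754, -0.13429999351501465], [0.44209998846054077, -0.10189999639987946], [0.4327000081539154, -0.10769999772310257], [0.45260000228881836, -0.13439999520778656], [0.460999995470047, -0.23899999260902405], [0.5733000040054321, -0.23070000112056732], [0.5659000277519226, -0.1257999986410141], [0.5812000036239624, -0.10010000318288803]]
inR 28 slope deg -1.0 lat -0.0272
inL 28 slope deg -0.43 lat 0.0265
outR 31 slope deg -1.12 lat -0.058
outL 31 slope deg -2.49 lat 0.0566
inB 18 slope deg 0.72 ax 0.0254
outB 45 slope deg 1.3 ax 0.0529
scene ((0.5120416879653931, -0.16443085670471191), (0.15004141628742218, 0.1420515775680542), 4.0283203125) poly [[0.46160000562667847, -0.2363000065088272], [0.5669999
[... 279 characters left out ...]
70000034570694], [0.536300003528595, -0.12919999659061432], [0.5403000116348267, -0.19280000030994415], [0.5267999768257141, -0.20559999346733093], [0.48919999599456787, -0.20739999413490295], [0.4839000105857849, -0.131400004029274], [0.4596000015735626, -0.12610000371932983], [0.4456999897956848, -0.10189999639987946], [0.45190000534057617, -0.09799999743700027], [0.4348999857902527, -0.10570000112056732], [0.4560000002384186, -0.14970000088214874], [0.45159998536109924, -0.164900004863739]]
inR 19 slope deg -1.09 lat -0.0263
inL 19 slope deg -0.65 lat 0.0258
outR 21 slope deg 0.12 lat -0.0583
outL 21 slope deg -1.48 lat 0.0576
inB 9 slope deg 1.66 ax 0.0234
outB 21 slope deg 1.3 ax 0.0519
```

Measurements: mandrel at (0.493, 0.068), fork home at about (0.512, -0.182) with the push direction turned 4.1°, tray centre (0.540, 0.291). Grasping now.

```bash
cat >> h.py <<'E'
A=np.radians(4.1); F=np.array([np.sin(A),-np.cos(A)]); L=np.array([np.cos(A),np.sin(A)]); HOME=np.array([.5122,-.182])
def down(sgn):
    y=np.r_[sgn*L,0]; z=np.array([0,0,-1.]); return R.from_matrix(np.c_[np.cross(y,z),y,z]).as_rotvec()
def st(tag=""):
    s=manip.state(); print(tag,"t%.1f"%s["clock"],"p",s["tool_pos"].round(4),"F",s["contact_force"].round(1),"M",s["moment"].round(2),"w%.4f g%.1f"%(s["gripper_width"],s["grasp_force"])); return s
E
python3 - <<'E'
from h import *
M=np.array([.4932,.0685])
for g in(1,-1):
    print(g,[None if (j:=inverse_kinematics([*p,z],down(g))) is None else j.round(2).tolist() for p,z in((M,.2),(M,.036),(HOME,.036),((.495,.291),.15))])
sg=min((1,-1),key=lambda g:abs(inverse_kinematics([*M,.2],down(g))[5]) if inverse_kinematics([*M,.2],down(g)) is not None else 9)
print(sg); open("sg","w").write(str(sg))
manip.move_pose([*M,.2],down(sg)); st("above")
manip.move_linear([*M,.036],rate=.12); st("low")
manip.set_gripper(.03,45); st("grip")
E
```

```text
1 [[0.09, -0.05, 2.02, -0.0, 1.17, 0.02], [0.09, 0.15, 2.15, -0.0, 0.83, 0.02], [-0.39, 0.23, 2.06, -0.0, 0.85, -0.46], [0.49, 0.15, 1.91, -0.0, 1.08, 0.42]]
-1 [None, None, None, None]
1
above t2.5 p [0.4934 0.0692 0.2001] F [-0.   0.5 -0.2] M [-0.05  0.04  0.01] w0.0883 g0.0
low t4.0 p [0.494  0.0685 0.0368] F [0.6 0.4 0.5] M [-0.12 -0.02 -0.02] w0.0884 g0.0
grip t4.7 p [0.493  0.0685 0.036 ] F [-0.   0.6  1.6] M [-0.09  0.24  0.04] w0.0438 g46.1
```

```bash
python3 - <<'E'
from h import *
z=.036
p=HOME-.12*F
manip.move_linear([*p,z],rate=.06); st("pre")
c=cams.capture("top"); np.savez("top1.npz",**c)
cv2.imwrite("pics/pre.png",cv2.resize(c["image"][180:330,250:450],None,fx=3,fy=3,interpolation=cv2.INTER_CUBIC))
for d in(.09,.075,.06,.05):
    p=HOME-d*F; manip.move_linear([*p,z],rate=.04); s=st(d)
    f=s["contact_force"][:2]; print("  along %.1f lat %.1f"%(f@F,f@L))
    if np.linalg.norm(f)>15: break
E
```

```text
pre t7.1 p [ 0.5036 -0.0622  0.036 ] F [-0.6  2.5  2.3] M [ 0.3   0.1  -0.01] w0.0440 g46.1
0.09 t8.0 p [ 0.5058 -0.0929  0.036 ] F [-0.  -0.6  0.6] M [-0.22  0.1  -0.04] w0.0437 g46.1
  along 0.6 lat -0.0
0.075 t8.6 p [ 0.507  -0.1079  0.036 ] F [-1.   0.3  1.1] M [-0.14  0.06  0.01] w0.0438 g46.1
  along -0.3 lat -1.0
0.06 t9.1 p [ 0.508  -0.1229  0.036 ] F [-0.5  0.2  1.3] M [-0.1   0.11  0.02] w0.0438 g46.1
  along -0.2 lat -0.5
0.05 t9.5 p [ 0.5087 -0.1326  0.036 ] F [-0.4 -1.3  1.7] M [-0.02  0.12 -0.02] w0.0438 g46.1
  along 1.3 lat -0.5
```

View pics/pre.png

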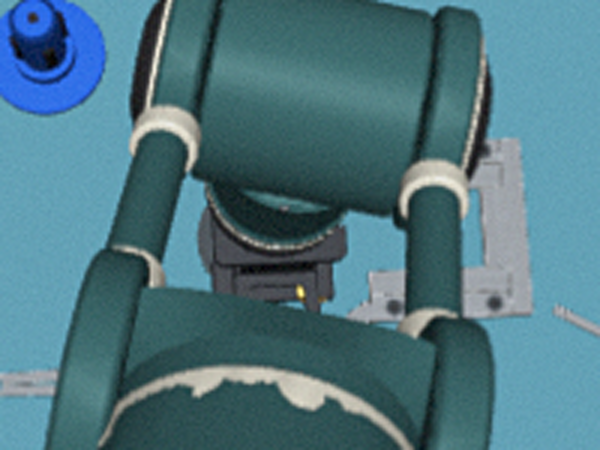

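The arm hides the mandrel in this view, but the flange edge of the mandrel shows at (210,240) and forces are low, so it is entering freely. I'll continue with lateral force correction.

```bash
python3 - <<'E'
from h import *
z=.036; lat=0.
d=.045
while d>-.008:
    p=HOME-d*F+lat*L; manip.move_linear([*p,z],rate=.03)
    s=manip.state(); f=s["contact_force"][:2]; a,b=f@F,f@L
    print("d%.4f along %.1f lat %.1f off %.4f Fz %.1f"%(d,a,b,lat,s["contact_force"][2]))
    if abs(b)>4: lat+=np.sign(b)*.0005
    if a<-9: break
    d-= .005 if d>.006 else .001
st("end"); c=cams.capture("scene"); np.savez("scene2.npz",**c)
cv2.imwrite("pics/home.png",cv2.resize(c["image"][140:300,200:400],None,fx=3.5,fy=3.5,interpolation=cv2.INTER_CUBIC))
E
```

```text
d0.0450 along -0.8 lat 0.9 off 0.0000 Fz 2.3
d0.0400 along -2.2 lat 0.1 off 0.0000 Fz 2.9
d0.0350 along -2.0 lat -0.6 off 0.0000 Fz 2.5
d0.0300 along -2.2 lat 0.0 off 0.0000 Fz 2.6
d0.0250 along -2.1 lat 0.3 off 0.0000 Fz 2.9
d0.0200 along -2.0 lat -0.2 off 0.0000 Fz 2.6
d0.0150 along -2.1 lat 0.4 off 0.0000 Fz 1.9
d0.0100 along -1.3 lat -0.2 off 0.0000 Fz 2.4
d0.0050 along -1.7 lat -1.3 off 0.0000 Fz 2.2
d0.0040 along -4.4 lat 0.1 off 0.0000 Fz 3.1
d0.0030 along -3.9 lat 0.7 off 0.0000 Fz 3.7
d0.0020 along -4.8 lat -0.0 off 0.0000 Fz 3.8
d0.0010 along -4.0 lat -0.4 off 0.0000 Fz 3.0
d-0.0000 along -3.4 lat -0.7 off 0.0000 Fz 2.7
d-0.0010 along -6.0 lat -0.5 off 0.0000 Fz 4.0
d-0.0020 along -9.6 lat 0.1 off 0.0000 Fz 5.6
end t14.1 p [ 0.5123 -0.1829  0.036 ] F [-0.6  9.6  5.6] M [1.25 0.04 0.06] w0.0437 g46.1
```

View pics/home.png

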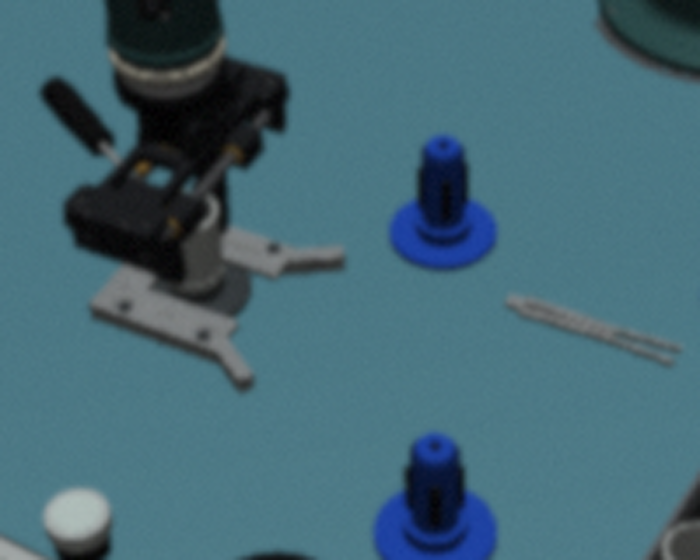

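Home view: flange edge at about (250,297), inside the line joining the lip fronts (237,325) to (283,268). I'll confirm the hard stop, relax, and then lift.

```bash
python3 - <<'E'
from h import *
z=.036
def ax(t):
    s=manip.state(); f=s["contact_force"]; print(t,"ax %.4f lat %.4f z %.4f"%((s["tool_pos"][:2]-HOME)@F,(s["tool_pos"][:2]-HOME)@L,s["tool_pos"][2]),"along %.1f lat %.1f Fz %.1f"%(f[:2]@F,f[:2]@L,f[2])); return f
for d in(.003,.004,.005):
    manip.move_linear([*(HOME+d*F),z],rate=.03); manip.dwell(.2); f=ax(d)
    if f[:2]@F<-18: break
E
```

```text
0.003 ax 0.0014 lat -0.0000 z 0.0361 along -9.6 lat 0.4 Fz 6.4
0.004 ax 0.0018 lat -0.0001 z 0.0361 along -11.7 lat 0.6 Fz 8.3
0.005 ax 0.0022 lat -0.0001 z 0.0362 along -14.1 lat 0.6 Fz 8.2
```

```bash
python3 - <<'E'
from h import *
b=HOME+.001*F
manip.move_linear([*b,.036],rate=.02); st("relax")
for dz in(.005,.02,.04,.06,.072,.09,.14):
    manip.move_linear([*b,.036+dz],rate=.04); s=st(dz)
    if s["gripper_width"]<.035: break
c=cams.capture("scene"); np.savez("scene3.npz",**c)
cv2.imwrite("pics/up.png",cv2.resize(c["image"][90:290,190:390],None,fx=3,fy=3,interpolation=cv2.INTER_CUBIC))
E
```

```text
relax t15.8 p [ 0.5122 -0.1832  0.0359] F [-0.3  2.8  2.5] M [ 0.35  0.19 -0.05] w0.0436 g46.1
0.005 t16.1 p [ 0.5113 -0.1831  0.0402] F [-0.5  1.2 -4.7] M [ 0.04  0.2  -0.04] w0.0435 g46.0
0.02 t16.6 p [ 0.5118 -0.1828  0.0563] F [-4.   1.9 -5.9] M [ 0.29  0.56 -0.05] w0.0435 g46.0
0.04 t17.3 p [ 0.5128 -0.1832  0.0768] F [-2.4  1.6 -4.2] M [ 0.37  0.49 -0.06] w0.0441 g46.0
0.06 t17.9 p [ 0.5136 -0.1836  0.0975] F [ 0.2  1.  -1.2] M [-0.04  0.08  0.05] w0.0439 g46.1
0.072 t18.4 p [ 0.5126 -0.1831  0.1084] F [ 0.6 -0.  -1.6] M [-0.05  0.06 -0.03] w0.0437 g46.1
0.09 t19.0 p [ 0.5124 -0.183   0.1263] F [-0.6  0.8 -0.2] M [-0.07  0.1  -0.01] w0.0441 g46.1
0.14 t20.4 p [ 0.512  -0.1829  0.1756] F [ 0.8 -0.4 -0.3] M [-0.08  0.07 -0.03] w0.0437 g46.1
```

View pics/up.png

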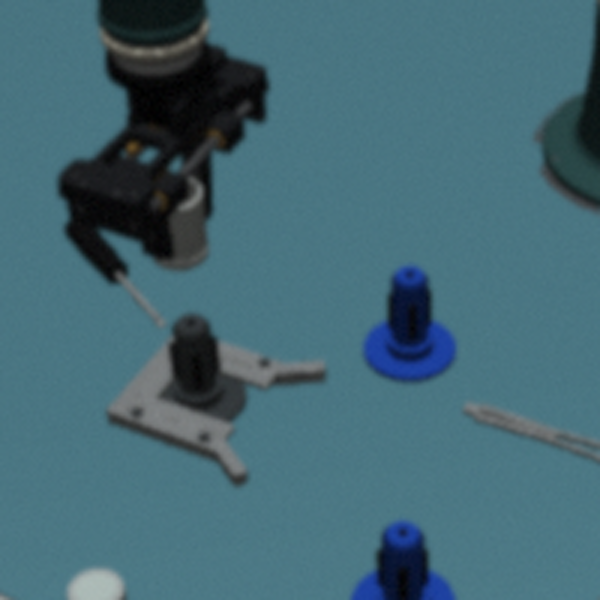

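The picture shows the barrel clear in the gripper at (180,235) and the mandrel upright in the fork at (192,360). I'll measure the barrel's lower end (checking for slip) and the mandrel's position.

```bash
python3 - <<'E'
from meas import *
c=dict(np.load("scene3.npz")); P=deep(c); hsv=cv2.cvtColor(c["image"],cv2.COLOR_BGR2HSV)
m=(P[...,2]>.08)&(P[...,2]<.096)&(np.hypot(P[...,0]-.512,P[...,1]+.183)<.03)
q=P[m]; ref=dict(np.load("scene0.npz")); 
print("nose pts",len(q),q.mean(0),cv2.minEnclosingCircle(q[:,:2].astype(np.float32)))
S=deep(ref); n=S[(S[...,2]>.08)&(S[...,2]<.096)&(np.hypot(S[...,0]-.493,S[...,1]-.0685)<.03)]; print("ref nose at start",n.mean(0),cv2.minEnclosingCircle(n[:,:2].astype(np.float32)))
print("flange now",flange(c,(.512,-.183)))
# barrel lower end: column points near the axis on the camera side
m=(np.hypot(P[...,0]-.512,P[...,1]+.183)<.027)&(P[...,2]>.11)&(hsv[...,1]<60)
v,u=np.nonzero(m)
for r in sorted(set(v))[-6:]: print(r,P[r,u[v==r]].mean(0).round(4),len(u[v==r]))
E
```

```text
nose pts 80 [ 0.5138666  -0.17918942  0.08483588] ((0.5119636654853821, -0.18012335896492004), 0.015588494949042797)
ref nose at start [0.49585592 0.07084345 0.08427757] ((0.4951079487800598, 0.07052190601825714), 0.021781157702207565)
flange now (array([ 0.50201596, -0.15644619]), np.float64(0.027275636577702204), 7)
174 [ 0.5215 -0.1645  0.1728] 11
175 [ 0.5219 -0.1659  0.1696] 12
176 [ 0.524  -0.1685  0.167 ] 12
177 [ 0.5267 -0.1708  0.165 ] 13
178 [ 0.5283 -0.1718  0.1628] 10
179 [ 0.5307 -0.172   0.1614] 6
```

No slip: the lower end is at about 0.16 and I expected 0.158. The mandrel stands home. Placing the barrel.

```bash
python3 - <<'E'
from h import *
T=np.array([.495,.291])
manip.move_linear([*T,.1756],rate=.15)
manip.move_linear([*T,.045],rate=.08); b=st("above")["contact_force"][2]
z=.028
while z>.017:
    manip.move_linear([*T,z],rate=.02); manip.dwell(.1); f=manip.state()["contact_force"][2]
    if f-b>2.5: break
    z-=.001
st("touch z%.3f"%z)
manip.set_gripper(.070); manip.dwell(.3); st("open")
manip.move_linear([*T,.2],rate=.08); st("up")
manip.move_pose([.35,.45,.3],down(1))
for n in("top","scene"):
    c=cams.capture(n); np.savez(n+"4.npz",**c); cv2.imwrite(f"pics/{n}4.png",c["image"])
E
python3 - <<'E'
from meas import *
for n in("top","scene"):
    c=dict(np.load(n+"4.npz")); P=deep(c)
    m=(P[...,2]>.055)&(P[...,2]<.072)&(abs(P[...,0]-.53)<.14)&(abs(P[...,1]-.29)<.12)
    print(n,cv2.kmeans(P[m][:,:2].astype(np.float32),3,None,(3,20,1e-5),5,2)[2], tops(c,(.512,-.182),.08,.095,.04))
E
```

```text
above t25.5 p [0.4954 0.2912 0.0456] F [-0.2  0.4 -1.2] M [-0.06 -0.01  0.03] w0.0441 g46.1
touch z0.021 t29.1 p [0.4951 0.291  0.022 ] F [-2.4 -1.4  5.4] M [-0.27  0.48  0.03] w0.0441 g46.1
open t29.9 p [0.495 0.291 0.021] F [0.1 0.3 0.8] M [-0.06  0.07  0.01] w0.0702 g0.0
up t32.3 p [0.4948 0.2909 0.1996] F [ 0.1 -0.7  0.5] M [-0.05  0.06 -0.01] w0.0704 g0.0
top [[0.49548066 0.289784  ]
 [0.59764475 0.2504122 ]
 [0.5977083  0.32634866]] (((0.5116655826568604, -0.18223299086093903), 0.015920063480734825), array([ 0.51125688, -0.18148355]), 228)
scene [[0.49641043 0.292166  ]
 [0.59913456 0.3287153 ]
 [0.59817326 0.25135988]] (((0.513859212398529, -0.1800626516342163), 0.016078408807516098), array([ 0.51432565, -0.17842528]), 83)
```

View pics/top4.png

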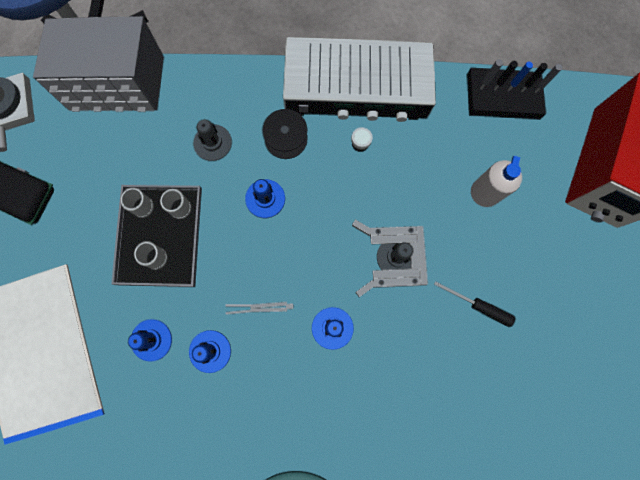

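View pics/scene4.png

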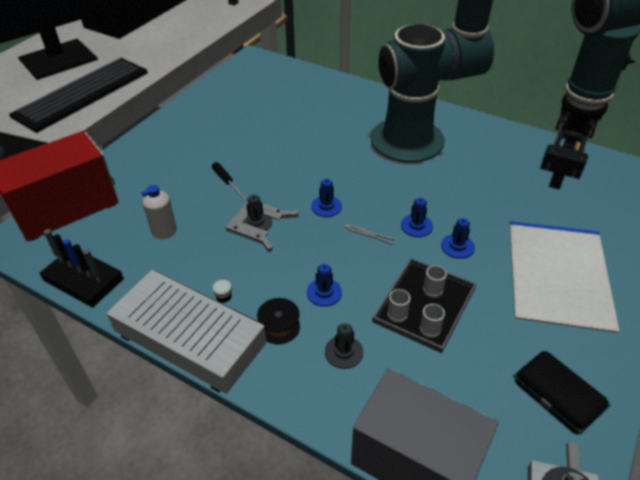

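The final views show the barrel upright in the tray's free half at top (150,255), the mandrel standing home in the fork at (400,254), and everything else where it was. Handing in.

```bash
python3 -c "
from cell import order
print(order.close_job())"
```

```text
the job is handed in; nothing more can be done
None
```

I drew the barrel off and stood it upright in the free half of the inspection tray, left the mandrel standing home in the fork, and handed the job in at about 33 s of the 72 s; the hand-in gave no verdict.

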